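# Seat the double lid on a green-coffee sample tin and lift off the outer lid alone

## Task

Take the double lid by its knob - the inner lid is snapped inside the outer one - carry both together to the open sample tin and press them straight down until the inner lid is fully home in the tin's mouth. Then raise the outer lid alone, leaving the inner lid sealed in place, and finish while still holding the outer lid level and steady in the gripper about 100 mm straight above its place on the tin, so that I can lay the sample card on the inner lid. Keep the tin standing where it is and leave everything else on the bench alone.

Things in the scene. Friction and masses are not known exactly. Their poses are not given: they have to be found in the camera images.
- outer_knob (a point): Centre, half-way up, of the round wooden knob head of the OUTER lid: head 30 mm across, 25 mm high, on a neck 20 mm wide, 7 mm high. z points up along the knob. The lid's flat top lies 19 mm below this point, the foot of its skirt 36 mm below. At the start this point is 41 mm above the bench.
- outer_lid: Outer lid: round sheet-steel cap 93 mm across, skirt and top 17 mm high, wooden knob on top, 0.15 to 0.21 kg; origin at the centre of its skirt's foot. Six sprung dimples inside the skirt carry the inner lid and let go at a straight pull of 3 to 5 N, over three times what the inner lid weighs, so both travel together when the knob is lifted.
- inner_top (a point): Centre of the upper face of the INNER lid; z points up. Nested, this face lies against the outer lid's underside, hidden from above, 23 mm below outer_knob.
- inner_lid: Inner lid, steel, about 0.08 kg: flange disc 87 mm across, 4 mm thick, its face a shallow dish with a folded wire bail; below it a plug 71 mm across, 14 mm deep, with a tapered foot (62 mm) and rubber seal. Origin at the centre of the plug's foot, on which the nested lids stand on the bench at the start, knob up.
- tin_mouth (a point): Centre of the rim plane of the OPEN tin, 110 mm above the bench; z points up; mouth 73 mm wide, outside 80 mm. With the inner lid fully home its flange rests on the rim: inner_top is then 4 mm above this point, and outer_knob (outer lid still on) 27 mm above it.
- tin: Open upright steel tin, loose, 0.5 to 0.75 kg, green beans inside to 40 mm below the rim; origin at the centre of its foot. The inner lid's seal snaps past the rim with a push of 8 to 15 N and then holds harder than the outer lid, so a straight upward pull on the knob frees the outer lid alone.
- closed_tin: Bystander: a like tin with its outer lid and knob on, 93 mm across the lid, 150 mm high overall; origin at the centre of its foot. It may stand left, right or between the task's things.
- scale: Bystander: black flat digital scale, 150 x 165 x 30 mm; origin at the centre of its underside.
- screens: Bystander: two stacked square plywood grading screens with beans, 180 x 180 x 82 mm; origin at the centre of the underside.
- tray: Bystander: blue plastic sample tray with sloping sides, about 150 x 230 x 38 mm; origin at the centre of its underside.
- bowl: Bystander: white ceramic cupping bowl, 96 mm across, 60 mm high; origin at the centre of its foot.
- spoon: Bystander: steel cupping spoon, 160 mm long, lying flat; origin at mid-length on its underside.
- scoop: Bystander: small steel sample scoop with a wooden handle, 180 mm long, 46 mm wide, 26 mm high; origin on its underside near the back of the trough.

How it is judged (in metres and radians):
On the way, in this order (a step that is already met when the one before it is completed fails the run):
1. the double lid is lifted off the bench, both lids together (height (world z) of inner_top above 0.05 m and distance between outer_knob and inner_top below 0.028 m), for 0.1 s.
2. the inner lid is fully home in the tin, the outer lid still over it (z of inner_top in the frame of tin_mouth between -0.002 and 0.0065 m and horizontal distance between inner_top and tin_mouth below 0.004 m and angle between the z axis of inner_top and the z axis of tin_mouth, either way round below 0.06 rad and distance between outer_knob and inner_top below 0.028 m), for 0.1 s.
3. the outer lid is lifted off, the inner lid staying home (z of inner_top in the frame of tin_mouth between -0.002 and 0.0065 m and horizontal distance between inner_top and tin_mouth below 0.004 m and angle between the z axis of inner_top and the z axis of tin_mouth, either way round below 0.06 rad and z of outer_knob in the frame of tin_mouth above 0.06 m), for 0.2 s.
At the end, for the whole second after the job is handed in: Inner lid home in the tin (face at most 6.5 mm above rim, within 4 mm of centre, level to 3.5 deg); tin upright, within 40 mm of its start; fingers hold the outer lid still, level to 14 deg, 70 to 200 mm above its place on the tin, within 50 mm of the tin's axis, touching nothing else (z of inner_top in the frame of tin_mouth between -0.002 and 0.0065 m and horizontal distance between inner_top and tin_mouth below 0.004 m and angle between the z axis of inner_top and the z axis of tin_mouth, either way round below 0.06 rad and z of outer_knob in the frame of tin_mouth between 0.097 and 0.227 m and horizontal distance between outer_knob and tin_mouth below 0.05 m and angle between outer_knob's own z axis and vertical below 0.25 rad and contact force between the fingers and outer_lid above 1 N and linear speed of outer_lid below 0.05 m/s and contact force between each of outer_lid, the arm and inner_lid below 0.05 N and contact force between each of outer_lid, the arm and tin below 0.05 N and angle between tin_mouth's own z axis and vertical below 0.05 rad and height (world z) of tin_mouth below 0.114 m and distance of tin_mouth from where it was at the start of the episode below 0.04 m and linear speed of tin below 0.03 m/s); the arm keeps its last pose, push and grip.
It fails at once if the lids come apart while the inner lid is not home in the tin (dropped, or pulled out again) (distance between outer_knob and inner_top above 0.042 m and not (z of inner_top in the frame of tin_mouth between -0.002 and 0.01 m and horizontal distance between inner_top and tin_mouth below 0.008 m and angle between the z axis of inner_top and the z axis of tin_mouth, either way round below 0.14 rad)).
It fails at once if the tin is tipped or lifted (angle between tin_mouth's own z axis and vertical above 0.25 rad or height (world z) of tin_mouth above 0.135 m).
It fails at once if something else on the bench is pushed away more than 30 mm (distance of any of closed_tin, scale, screens, tray, bowl, spoon, scoop from where it was at the start of the episode above 0.03 m).
It also fails if it takes over 48 s, if anything falls off the work surface, if the arm or the gripper's body presses on something with over 40 N, if the wrist force passes 120 N, or if a joint passes its speed limit or range.

## Robot

A 7-joint arm with a two-finger parallel gripper is mounted at the origin on the work surface. World frame = base frame: x ahead of the robot, y to its left, z up, the work surface at z = 0. Lengths are in mm, angles in rad, forces in N, time in s.
With the tool pointing down it reaches from about 425 to 950 mm from the base axis. Payload 16.7 kg.
Tool frame: the origin (TCP) lies midway between the tips of the shut fingers; the grasp point (between the pads) lies 19 mm behind it (ctrl.grip_depth is the distance from the TCP to the grasp point, in mm); z points along the fingers, y is the line along which they close (so a half turn about z gives the same grasp; the last joint's range is limited). The gripper opens to 94 mm and grips with 3 to 60 N. Pads are 16 mm wide; open, the fingers measure 119 mm over their backs; the gripper's body (75 mm by 177 mm) begins 78 mm behind the grasp point.
Start: joints at [-1.353, 0.426, 0.074, 1.606, -0.034, 1.111, -0.067], TCP at [242.077, 630.058, 205.467] pointing down, gripper open.
Joint ranges: [-2.85, 2.85], [-0.5, 2.14], [-1.23, 1.37], [0.21, 2.46], [-1.02, 4.16], [0.16, 2.05], [-2.73, 2.73]. Speed limits (rad/s): [1.89, 1.89, 2.39, 2.39, 3.01, 3.01, 3.01].

## Interface

Orientations are given as a 3x3 rotation matrix whose columns are the frame's x, y, z axes.
In Python, from workcell import ctrl, cams gives the robot as it stands.
- The arm moves only by the tool drive_tool, never from a script. Its argument "rows" is a list of rows, each a list of 3 entries, a list of its own where there are three numbers: the shift along the tool's x, y, z in m, then the turn about the tool's z in rad, then the opening, from 0 (shut) to 1 (fully open). In form: [[[tx, ty, tz], yaw, gripper], ...]. A call has 1 to 8 rows; each row shifts and turns the commanded pose from where the row before left it, along the tool's axes as they then stand; what a row does not reach is not made up. A row lasts 1/12 s, in which the tool goes at most 41.7 mm and 7.16 degrees, less where a joint would pass 70% of its speed; a pose out of reach is approached as far as the arm can. A call with a gripper value outside its range is refused whole. The fingers move at their own pace and stop on an object; "newtons" is the grip in N (left out, the last holds). Time passes only in rows, so rows that do not move let the fingers close. It gives the time, the measured TCP pose, the force, the opening and the grip force at its end, in the units of the state.
- ctrl.state(): the state, without advancing time (a new reading comes with each control period).
- cams.get_image(name): name is "scene" or "side" or "wrist"; returns (picture, depth): 384x512x3 uint8, blue, green, red; 384x512 float32, mm along the optical axis (not along the pixel's ray), 0 where there is no reading.
- cams.camera_params(name): a dict with "fx", "fy", "cx", "cy" (pixels), "rvec" (rotation vector, rad) and "tvec" (3), from world to camera coordinates, as OpenCV has them; the wrist camera has in their place "hand_eye" (4x4, takes a point from camera to tool coordinates, whose origin is the TCP and whose axes are the flange's). Camera axes: x right, y down, z forward; pixel columns grow to the right and rows downward; lengths in mm; the calibration is good to about 2 mm. A picture is of the moment at which its call begins: read the wrist's pose just before it. camera_params takes no time and is no camera call.
- ctrl.job_done(): hands the job in; it is judged then, once.
Trained networks look in the newest picture that a camera, given by its name, has taken for a name from the list of things; names that differ only in an ending like _2 or _b are one class to them, and where a whole thing is asked for, a point or a joint stands for the part that bears it (a point fixed in the world has none). Each returns a list of dicts, best first, with "p" (0 to 1); they miss things now and then, are a little off and sometimes report something else, mostly with a low value. They report only what shows in the picture. A call takes as long as a camera call.
- cams.spot_in(query, camera): "at" ([x, y, z] in mm, in world coordinates, good to about 4 mm: the middle of the surface that is visible of it).
- cams.masks_of(query, camera): "region" (384x512 bool, what is visible of it).
The state is a dict: "time_s": time; "qpos": joint angles; "dq": joint speeds; "tau": joint torques, N m; "position": TCP position; "eef_rot": TCP orientation; "wrist_force": force on the tool from outside, world axes, zero at the start; "wrist_torque": the same for the moment, N m; "opening": finger opening in mm; "grasp_force": force on a finger pad.
Only numpy, scipy, OpenCV 4.12 (cv2) and the standard library are available. Lean on these libraries where they do the work, as an engineer would, in place of code of your own. Each camera call takes 0.05 s, during which the arm holds its last target. There are 200 camera calls.

## Working session

There is one attempt and no reset: what is moved stays moved. The work goes in short steps, Python scripts to look and compute and a tool call to move; the robot and the scene stay as the last step left them, time stands still between calls to the robot, and variables do not carry over. Pictures are saved under pics/ and viewed, at most 10 in all, crops included, and the job is handed in when it is done.

Besides the shell and the picture viewer there is one more tool, called as a command line: name --argument value ..., lists and objects as JSON in quotes. drive_tool: Moves the arm, as the interface text tells. Its arguments: {"type":"object","properties":{"rows":{"type":"array"},"newtons":{"type":"number"}},"required":["rows"]}

```bash
mkdir -p pics
cat > h.py <<'E'
import numpy as np, cv2
from workcell import ctrl, cams
def cloud(name):
    s=ctrl.state(); im,d=cams.get_image(name); p=cams.camera_params(name)
    v,u=np.mgrid[:384,:512]; c=np.stack([(u-p['cx'])/p['fx']*d,(v-p['cy'])/p['fy']*d,d],-1).reshape(-1,3)
    if 'hand_eye' in p:
        H=np.array(p['hand_eye']); c=c@H[:3,:3].T+H[:3,3]; w=c@np.array(s['eef_rot']).T+np.array(s['position'])
    else:
        R=cv2.Rodrigues(np.array(p['rvec'],float))[0]; w=(c-np.array(p['tvec']).ravel())@R
    w=w.reshape(384,512,3); w[d==0]=np.nan
    return im,w
E
python3 - <<'E'
from h import *
ims=[]
for n in ['scene','side']:
    im,w=cloud(n); ims.append(im); cv2.imwrite(f'pics/{n}0.png',im); np.save(n+'.npy',w)
    for q in ['outer_knob','outer_lid','tin_mouth','tin','closed_tin','scale','screens','tray','bowl','spoon','scoop']:
        try: print(n,q,[(np.round(r['at']),round(r['p'],2)) for r in cams.spot_in(q,n)[:3]])
        except Exception as e: print(q,e)
s=ctrl.state();print(s['eef_rot'],s['position'],s['time_s'])
E
```

```text
scene outer_knob [(array([521.,  -2.,  25.]), 0.94), (array([ 762., -255.,   55.]), 0.44)]
scene outer_lid [(array([521.,   1.,  22.]), 0.61)]
scene tin_mouth [(array([516., 168.,  72.]), 0.71)]
scene tin [(array([524., 170.,  72.]), 0.93)]
scene closed_tin [(array([ 578., -247.,  117.]), 0.7)]
scene scale [(array([775., -28.,  31.]), 0.86), (array([ 431., -410.,    6.]), 0.47)]
scene screens [(array([ 760., -257.,   54.]), 0.69)]
scene tray [(array([724., 271.,   8.]), 0.72)]
scene bowl [(array([503., 400.,  42.]), 0.83)]
scene spoon [(array([345., -26.,  13.]), 0.63), (array([ 577., -246.,  114.]), 0.56), (array([516., 167.,  71.]), 0.4)]
scene scoop [(array([ 432., -410.,    9.]), 0.64)]
side outer_knob [(array([503.,  -9.,  22.]), 0.77)]
side outer_lid [(array([501.,  -4.,  22.]), 0.89)]
side tin_mouth [(array([500., 152.,  71.]), 0.83)]
side tin [(array([498., 149.,  72.]), 0.7)]
side closed_tin [(array([ 535., -259.,   95.]), 0.93)]
side scale [(array([744., -34.,  33.]), 0.95)]
side screens [(array([ 736., -271.,   58.]), 0.6), (array([ 536., -258.,   94.]), 0.51)]
side tray [(array([748., 273.,   9.]), 0.97)]
side bowl [(array([510., 384.,  41.]), 0.59)]
side spoon [(array([350., -25.,  14.]), 0.73)]
side scoop [(array([ 431., -418.,   13.]), 0.7), (array([746., 266.,  11.]), 0.24), (array([512., 385.,  39.]), 0.24)]
[[-9.33448178e-01  3.58712274e-01 -6.32335758e-05]
 [ 3.58712276e-01  9.33448179e-01 -2.12335528e-05]
 [ 5.14085302e-05 -4.25030811e-05 -9.99999998e-01]] [242.0532247  630.06238043 205.4721083 ] 1.2
```

View pics/scene0.png

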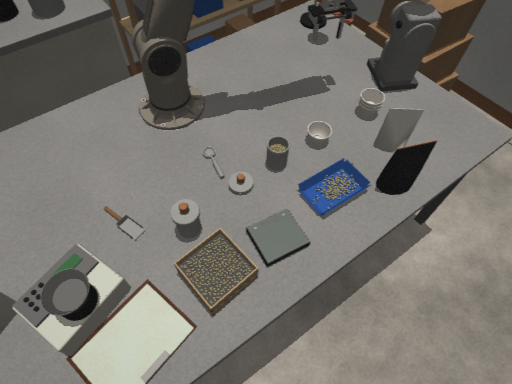

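View pics/side0.png

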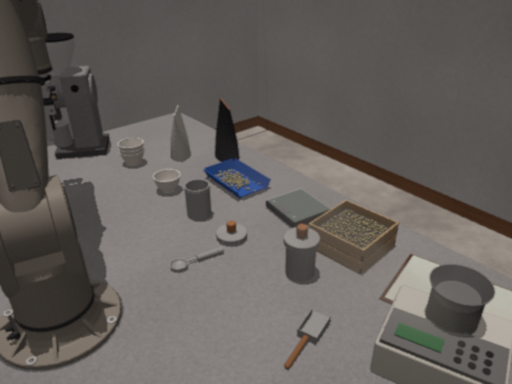

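The bench is clear around the lid (scene ~ (241,183), about x 512, y −4) and the open tin (scene ~ (277,152), about x 510, y 160). I'll move to above both of them for a wrist view.

drive_tool --rows '[[[-0.027,-0.026,-0.0075],0,1],[[-0.027,-0.026,-0.0075],0,1],[[-0.027,-0.026,-0.0075],0,1],[[-0.027,-0.026,-0.0075],0,1],[[-0.027,-0.026,-0.0075],0,1],[[-0.027,-0.026,-0.0075],0,1],[[-0.027,-0.026,-0.0075],0,1],[[-0.027,-0.026,-0.0075],0,1]]'

```text
time_s: 1.87
position: [369.6, 356.7, 266.0]
eef_rot: [[-0.933, 0.359, 0.0], [0.359, 0.933, 0.001], [0.0, 0.001, -1.0]]
wrist_force: [0.9, 0.8, 0.3]
opening: 93.9
grasp_force: 0.0
```

drive_tool --rows '[[[-0.027,-0.026,-0.0075],0,1],[[-0.027,-0.026,-0.0075],0,1],[[-0.027,-0.026,-0.0075],0,1],[[-0.027,-0.026,-0.0075],0,1],[[-0.027,-0.026,-0.0075],0,1],[[-0.027,-0.026,-0.0075],0,1],[[-0.027,-0.026,-0.0075],0,1],[[0,0,0],0,1]]'

```text
time_s: 2.53
position: [483.0, 114.2, 319.8]
eef_rot: [[-0.931, 0.366, 0.003], [0.366, 0.931, 0.0], [-0.003, 0.001, -1.0]]
wrist_force: [0.7, -0.5, 0.3]
opening: 94.0
grasp_force: 0.0
```

Run:
```python
from h import *
print(ctrl.state()['position'],np.round(ctrl.state()['qpos'],2),cams.camera_params('wrist'))
im,w=cloud('wrist'); cv2.imwrite('pics/w1.png',im); np.save('w1.npy',w)
for q in ['outer_knob','outer_lid','tin_mouth','tin']:
    print(q,[(np.round(r['at']),round(r['p'],2)) for r in cams.spot_in(q,'wrist')[:3]])
```

```text
[482.98148879 114.1811482  319.8214098 ] [-0.79  0.02  0.44  1.87 -0.01  1.25  0.85] {'fx': 277.77512349515973, 'fy': 277.77512349515973, 'cx': 255.2903510436992, 'cy': 191.77526650067955, 'hand_eye': array([[ 4.71154880e-04, -9.60797811e-01, -2.77249606e-01,
         8.02337782e+01],
       [ 9.99999889e-01,  4.49249383e-04,  1.42532226e-04,
        -1.34201874e-01],
       [-1.23904364e-05, -2.77249642e-01,  9.60797916e-01,
        -1.77819407e+02],
       [ 0.00000000e+00,  0.00000000e+00,  0.00000000e+00,
         1.00000000e+00]])}
outer_knob [(array([510.,  10.,  22.]), 0.91)]
outer_lid [(array([506.,  14.,  20.]), 0.66)]
tin_mouth [(array([510., 174.,  72.]), 0.94), (array([715., -10.,  30.]), 0.5)]
tin [(array([508., 174.,  71.]), 0.93)]
```

View pics/w1.png

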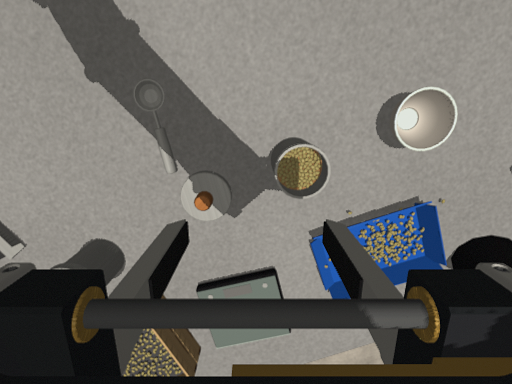

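The wrist view shows the lid's knob at about (204,200) and the tin mouth at about (301,167). I'll fit both from the depth cloud.

```bash
cat >> h.py <<'E'
from scipy.optimize import least_squares
def circ(p):
    f=lambda x:np.hypot(p[:,0]-x[0],p[:,1]-x[1])-x[2]
    r=least_squares(f,[*np.median(p[:,:2],0),40],loss='soft_l1'); return np.round(r.x,1)
def report(w,lid=(512,2),tin=(510,165),kz=0):
    P=w[np.isfinite(w[...,2])]
    def near(c,r,a,b): return P[(np.hypot(*(P[:,:2]-c).T)<r)&(P[:,2]>a)&(P[:,2]<b)]
    if lid is not None:
        k=near(lid,40,46+kz,62+kz); l=near(lid,65,14+kz,29+kz)
        print('knob',len(k),k.mean(0).round(1),circ(k) if 0 else (k.min(0)+k.max(0)).round(1)/2,'lidz',np.median(l[:,2]),'lid bbox',(l.min(0)/2+l.max(0)/2).round(1),(l.max(0)-l.min(0)).round(1))
    if tin is not None:
        t=near(tin,60,103,117); print('tin',len(t),circ(t),np.percentile(t[:,2],[5,50,95]).round(1))
E
python3 - <<'E'
from h import *
s=ctrl.state();print(s['time_s'],s['position'],np.abs(s['dq']).max())
im,w=cloud('wrist'); report(w)
for n in ['scene','side']: print(n);report(np.load(n+'.npy'))
E
```

```text
2.7833 [479.78228084 121.75331273 317.72133369] 0.006291438008539381
knob 234 [513.    6.4  51.8] [513.5    5.35  50.45] lidz 20.616781146938905 lid bbox [514.    5.5  21.3] [92.  92.4 14.5]
tin 484 [509.8 175.   37.9] [105.1 108.4 109.8]
scene
knob 50 [517.4   3.8  53.7] [515.45   5.65  52.35] lidz 22.59603600284665 lid bbox [515.7   5.5  21.1] [92.4 89.8 12.9]
tin 103 [511.8 176.   38.4] [103.3 108.8 113.4]
side
knob 59 [508.9   0.6  52.6] [509.25   2.3   51.55] lidz 21.847463837269434 lid bbox [511.2   4.9  20.5] [94.8 95.2 12.8]
tin 129 [507.5 173.7  38.3] [103.8 108.5 111.8]
```

drive_tool --rows '[[[-0.0105,-0.0137,0.022],0,1],[[-0.0105,-0.0137,0.022],0,1],[[-0.0105,-0.0137,0.022],0,1],[[-0.0105,-0.0137,0.022],0,1],[[-0.0105,-0.0137,0.022],0,1],[[-0.0105,-0.0137,0.02],0,1],[[-0.0105,-0.0137,0.015],0,1],[[0,0,0],0,1]]'

```text
time_s: 3.5
position: [513.3, 2.7, 170.2]
eef_rot: [[-0.933, 0.36, -0.004], [0.36, 0.933, -0.002], [0.003, -0.003, -1.0]]
wrist_force: [-1.0, -0.0, -0.6]
opening: 93.9
grasp_force: 0.0
```

drive_tool --rows '[[[0,0,0],0,1],[[0,0,0],0,1],[[0,0,0],0,1]]'

```text
time_s: 3.75
position: [514.7, 6.2, 173.7]
eef_rot: [[-0.934, 0.357, 0.001], [0.357, 0.934, 0.001], [-0.001, 0.001, -1.0]]
wrist_force: [-0.4, 0.3, 0.1]
opening: 94.0
grasp_force: 0.0
```

Run:
```python
from h import *
s=ctrl.state();print(s['time_s'],s['position'],np.abs(s['dq']).max(),np.round(s['eef_rot'],3).tolist())
im,w=cloud('wrist'); report(w,(514,5),(510,175))
```

```text
3.75 [514.73798712   6.23045203 173.66931038] 0.005274406441664799 [[-0.934, 0.357, 0.001], [0.357, 0.934, 0.001], [-0.001, 0.001, -1.0]]
knob 529 [512.6   5.4  51.9] [513.45   5.1   50.25] lidz 20.55501721774982 lid bbox [513.8   5.   21.5] [92.3 92.4 14.6]
tin 1771 [509.8 174.1  38. ] [104.2 108.1 109.5]
```

drive_tool --rows '[[[0.0004,-0.0014,0.02],0,0.8],[[0,0,0.03],0,0.6],[[0,0,0.03],0,0.6],[[0,0,0.03],0,0.6],[[0,0,0.02],0,0.6],[[0,0,0.01],0,0.6],[[0,0,0.007],0,0.6],[[0,0,0],0,0.6]]'

```text
time_s: 4.47
position: [513.6, 4.0, 25.7]
eef_rot: [[-0.934, 0.358, -0.001], [0.358, 0.934, -0.0], [0.0, -0.0, -1.0]]
wrist_force: [-0.9, 0.4, -0.7]
opening: 56.4
grasp_force: 0.0
```

drive_tool --rows '[[[0,0,0],0,0.6],[[0,0,0],0,0.6]]'

```text
time_s: 4.63
position: [514.5, 3.9, 27.2]
eef_rot: [[-0.933, 0.359, 0.002], [0.359, 0.933, 0.001], [-0.002, 0.001, -1.0]]
wrist_force: [-0.7, 0.1, 0.3]
opening: 56.3
grasp_force: 0.0
```

drive_tool --rows '[[[0,0,0.0005],0,0.2],[[0,0,0],0,0],[[0,0,0],0,0],[[0,0,0],0,0],[[0,0,0],0,0],[[0,0,0],0,0],[[0,0,0],0,0]]' --newtons 40

```text
time_s: 5.22
position: [513.7, 3.8, 25.7]
eef_rot: [[-0.933, 0.359, 0.0], [0.359, 0.933, 0.0], [-0.0, 0.0, -1.0]]
wrist_force: [-1.5, 0.9, 6.1]
opening: 29.3
grasp_force: 40.0
```

drive_tool --rows '[[[0,0,-0.005],0,0],[[0,0,-0.01],0,0],[[0,0,-0.02],0,0],[[0,0,-0.025],0,0],[[0,0,-0.03],0,0],[[0,0,-0.03],0,0],[[0,0,-0.02],0,0],[[0,0,-0.01],0,0]]'

```text
time_s: 5.88
position: [514.5, 3.5, 178.7]
eef_rot: [[-0.933, 0.359, 0.003], [0.359, 0.933, 0.001], [-0.003, 0.002, -1.0]]
wrist_force: [0.7, 0.1, -2.6]
opening: 29.2
grasp_force: 40.0
```

drive_tool --rows '[[[0,0,0],0,0],[[0,0,0],0,0],[[0,0,0],0,0]]'

```text
time_s: 6.13
position: [512.8, 3.7, 174.3]
eef_rot: [[-0.934, 0.359, -0.002], [0.359, 0.934, -0.001], [0.001, -0.001, -1.0]]
wrist_force: [0.2, 0.5, -3.5]
opening: 29.2
grasp_force: 40.0
```

Run:
```python
from h import *
s=ctrl.state();print(s['time_s'],s['position'],np.round(s['eef_rot'],3).tolist(),s['wrist_force'])
im,w=cloud('wrist'); cv2.imwrite('pics/w2.png',im)
report(w,(514,5),(510,174),150)
for n in ['scene','side']:
    im,w=cloud(n); print(n);report(w,(514,5),(510,174),150)
```

```text
6.1333 [512.78311655   3.65679759 174.2616622 ] [[-0.934, 0.359, -0.002], [0.359, 0.934, -0.001], [0.001, -0.001, -1.0]] [ 0.22729079  0.49769091 -3.46980889]
knob 2300 [509.2   5.1 201.6] [510.25   6.85 204.  ] lidz 169.12610838108134 lid bbox [512.1   3.8 171.5] [92.1 92.7 14.9]
tin 1754 [509.8 174.   38. ] [104.3 108.2 109.6]
scene
knob 86 [517.7   2.7 202.4] [516.75   1.3  203.9 ] lidz 170.7789226249163 lid bbox [513.4   5.3 171.6] [91.5 91.9 14.7]
tin 101 [511.3 175.9  38.3] [103.6 109.1 112.8]
side
knob 72 [503.7  -4.3 203.6] [504.5    1.05 203.65] lidz 170.31037505410615 lid bbox [509.8   2.6 171.4] [92.6 93.2 14.6]
tin 134 [507.4 173.7  38.5] [103.2 108.  112. ]
```

View pics/w2.png

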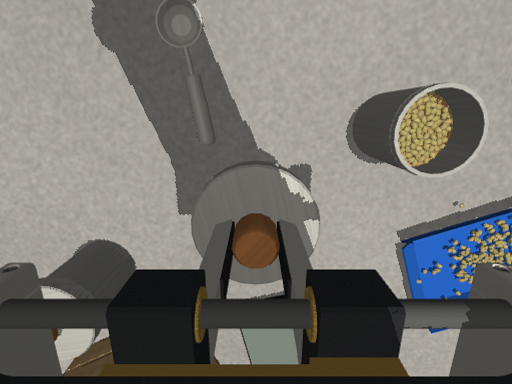

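The wrist view shows the knob held squarely at about (256,240) with the lid level, and the tin at about (440,130). The three cameras agree on the shift to the tin.

drive_tool --rows '[[[0.004,0.01,0],0,0],[[0.008,0.02,0],0,0],[[0.011,0.027,0],0,0],[[0.012,0.031,0],0,0],[[0.011,0.028,0],0,0],[[0.008,0.02,0],0,0],[[0.006,0.015,0],0,0],[[0.0033,0.0073,0],0,0]]'

```text
time_s: 6.95
position: [510.6, 177.2, 174.8]
eef_rot: [[-0.934, 0.356, -0.001], [0.356, 0.934, -0.0], [0.001, -0.0, -1.0]]
wrist_force: [-0.5, 0.2, -2.4]
opening: 29.6
grasp_force: 40.0
```

drive_tool --rows '[[[0,0,0],0,0],[[0,0,0],0,0],[[0,0,0],0,0],[[0,0,0],0,0],[[0,0,0],0,0]]'

```text
time_s: 7.37
position: [511.5, 173.2, 175.6]
eef_rot: [[-0.933, 0.36, 0.0], [0.36, 0.933, -0.0], [-0.0, 0.0, -1.0]]
wrist_force: [0.7, 0.2, -2.3]
opening: 29.3
grasp_force: 40.0
```

```bash
cat > m.py <<'E'
from h import *
s=ctrl.state();print(s['time_s'],s['position'],np.round(s['eef_rot'],3).tolist(),s['wrist_force'])
z=s['position'][2]-25.7
for n in ['wrist','scene','side']:
    im,w=cloud(n); cv2.imwrite(f'pics/{n}_{s["time_s"]:.0f}.png',im); print(n)
    P=w[np.isfinite(w[...,2])]; P=P[np.hypot(P[:,0]-510,P[:,1]-174)<60]
    l=P[(P[:,2]>14+z)&(P[:,2]<29+z)]; print('lid',(l.min(0)/2+l.max(0)/2).round(1),(l.max(0)-l.min(0)).round(1))
    top=l[(l[:,2]>18+z)&(np.hypot(l[:,0]-510,l[:,1]-174)<38)]; A=np.c_[top[:,:2]-[510,174],np.ones(len(top))]; print('plane',np.linalg.lstsq(A,top[:,2],rcond=None)[0].round(3))
    t=P[(P[:,2]>60)&(P[:,2]<112)]; 
    if len(t)>50: print('tin',len(t),circ(t))
E
python3 m.py
```

```text
7.3667 [511.4537125  173.16959914 175.58960714] [[-0.933, 0.36, 0.0], [0.36, 0.933, -0.0], [-0.0, 0.0, -1.0]] [ 0.74419323  0.16982469 -2.25267333]
wrist
lid [511.1 173.3 171.4] [92.5 92.2 15. ]
plane [ 3.00000e-03 -2.00000e-03  1.70618e+02]
tin 471 [-515213.6  209329.8  556484.6]
scene
lid [513.8 173.6 170.5] [91.8 92.4 13.2]
plane [1.00000e-03 3.00000e-03 1.72489e+02]
tin 316 [517.  171.1  32.5]
side
lid [508.9 171.3 171.1] [92.5 95.8 14.4]
plane [-5.00000e-03 -1.00000e-03  1.71952e+02]
tin 589 [508.1 174.3  38.8]
```

drive_tool --rows '[[[0.0017,0.0009,0.003],0,0],[[0,0,0.006],0,0],[[0,0,0.008],0,0],[[0,0,0.008],0,0],[[0,0,0.004],0,0],[[0,0,0],0,0],[[0,0,0],0,0],[[0,0,0],0,0]]'

```text
time_s: 8.18
position: [510.2, 175.6, 146.6]
eef_rot: [[-0.933, 0.359, 0.0], [0.359, 0.933, -0.0], [-0.0, -0.0, -1.0]]
wrist_force: [-0.3, 0.2, -3.2]
opening: 29.2
grasp_force: 40.0
```

drive_tool --rows '[[[0,0,0],0,0],[[0,0,0],0,0],[[0,0,0],0,0],[[0,0,0],0,0]]'

```text
time_s: 8.52
position: [510.1, 175.6, 146.6]
eef_rot: [[-0.933, 0.359, 0.0], [0.359, 0.933, 0.0], [-0.0, 0.0, -1.0]]
wrist_force: [0.2, -0.1, -2.0]
opening: 28.9
grasp_force: 40.0
```

```bash
python3 m.py; python3 -c "
import cv2;a=cv2.imread('pics/side_8.png')[140:250,140:300];b=cv2.imread('pics/scene_8.png')[100:200,220:340]
cv2.imwrite('pics/c1.png',cv2.hconcat([cv2.resize(a,(400,300),interpolation=2),cv2.resize(b,(400,300),interpolation=2)]))"; ls pics
```

```text
8.5167 [510.08850814 175.64506656 146.64038874] [[-0.933, 0.359, 0.0], [0.359, 0.933, 0.0], [-0.0, 0.0, -1.0]] [ 0.16241281 -0.09596298 -2.03639656]
wrist
lid [509.6 175.5 142.5] [92.  92.9 14.9]
plane [ 2.0000e-03 -1.0000e-03  1.4167e+02]
tin 128 [-398561.1  135724.2  421425.1]
scene
lid [510.7 176.7 142.2] [91.7 92.5 13.7]
plane [ 1.30000e-02 -6.00000e-03  1.43213e+02]
tin 203 [511.3 175.6  38.5]
side
lid [505.8 172.8 142.4] [90.7 93.  14.8]
plane [ 6.00000e-03 -7.00000e-03  1.43006e+02]
tin 438 [507.9 174.3  38.9]
scene0.png
scene_7.png
scene_9.png
side0.png
side_7.png
side_9.png
w1.png
w2.png
wrist_7.png
wrist_9.png[ WARN:0@0.025] global loadsave.cpp:275 findDecoder imread_('pics/side_8.png'): can't open/read file: check file path/integrity
Traceback (most recent call last):
TypeError: 'NoneType' object is not subscriptable
```

drive_tool --rows '[[[-0.0007,-0.0003,0.002],0,0],[[0,0,0.003],0,0],[[0,0,0.003],0,0],[[0,0,0.003],0,0],[[0,0,0.003],0,0],[[0,0,0],0,0],[[0,0,0],0,0],[[0,0,0],0,0]]'

```text
time_s: 9.33
position: [510.6, 175.1, 132.5]
eef_rot: [[-0.933, 0.359, -0.0], [0.359, 0.933, -0.0], [0.0, -0.0, -1.0]]
wrist_force: [0.0, 1.0, -2.9]
opening: 29.1
grasp_force: 40.0
```

drive_tool --rows '[[[0,0,0.002],0,0],[[0,0,0.002],0,0],[[0,0,0.001],0,0],[[0,0,0],0,0],[[0,0,0],0,0]]'

```text
time_s: 9.75
position: [510.4, 175.0, 127.3]
eef_rot: [[-0.933, 0.359, -0.0], [0.359, 0.933, -0.0], [0.0, -0.0, -1.0]]
wrist_force: [0.4, 0.3, -2.7]
opening: 29.5
grasp_force: 40.0
```

drive_tool --rows '[[[0,0,0.001],0,0],[[0,0,0.001],0,0],[[0,0,0.001],0,0],[[0,0,0],0,0],[[0,0,0],0,0]]'

```text
time_s: 10.17
position: [510.4, 175.0, 124.3]
eef_rot: [[-0.933, 0.359, -0.0], [0.359, 0.933, -0.0], [0.0, -0.0, -1.0]]
wrist_force: [0.8, -0.3, -2.5]
opening: 29.3
grasp_force: 40.0
```

drive_tool --rows '[[[0,0,0.001],0,0],[[0,0,0.001],0,0],[[0,0,0],0,0],[[0,0,0],0,0],[[0,0,0],0,0]]'

```text
time_s: 10.58
position: [510.5, 175.0, 122.4]
eef_rot: [[-0.933, 0.359, -0.0], [0.359, 0.933, -0.0], [0.0, -0.0, -1.0]]
wrist_force: [-1.0, 0.4, -3.3]
opening: 29.3
grasp_force: 40.0
```

drive_tool --rows '[[[0,0,0.001],0,0],[[0,0,0.001],0,0],[[0,0,0],0,0],[[0,0,0],0,0],[[0,0,0],0,0]]'

```text
time_s: 11.0
position: [511.0, 175.2, 121.7]
eef_rot: [[-0.933, 0.359, 0.001], [0.359, 0.933, 0.001], [-0.0, 0.001, -1.0]]
wrist_force: [-7.0, -2.2, 20.9]
opening: 29.3
grasp_force: 40.0
```

```bash
sed -i 's/s\["time_s"\]:.0f/"last"/' m.py; python3 m.py; python3 -c "
import cv2;a=cv2.imread('pics/side_last.png')[140:250,140:300];b=cv2.imread('pics/scene_last.png')[100:200,220:340]
cv2.imwrite('pics/c1.png',cv2.hconcat([cv2.resize(a,(400,300),interpolation=2),cv2.resize(b,(400,300),interpolation=2)]))"
```

```text
11.0 [510.99176506 175.21377437 121.69056999] [[-0.933, 0.359, 0.001], [0.359, 0.933, 0.001], [-0.0, 0.001, -1.0]] [-6.99361427 -2.18924198 20.88839659]
wrist
lid [510.5 175.2 117.5] [92.5 92.7 14.9]
plane [ 1.00000e-03 -1.00000e-03  1.16798e+02]
tin 267 [511.1 175.1  46.8]
scene
lid [512.9 175.2 117.5] [92.7 92.1 14.8]
plane [-8.00000e-03  1.40000e-02  1.18989e+02]
tin 153 [511.  176.7  40.2]
side
lid [506.6 173.8 117.5] [90.7 92.4 14.7]
plane [-5.00000e-03 -8.00000e-03  1.18114e+02]
tin 349 [507.9 173.9  39.6]
```

View pics/c1.png

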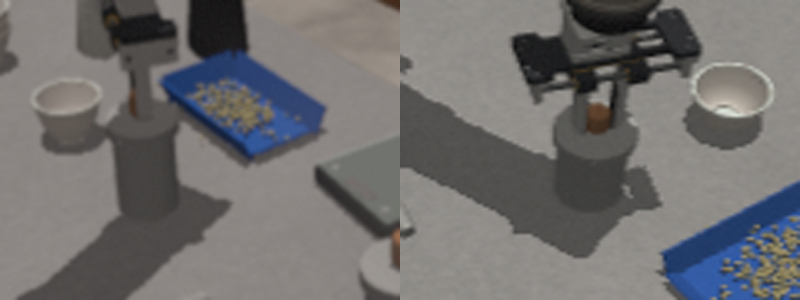

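The crop shows the lid seated squarely on the tin in both views, at the expected home height. I'll press a little more to make sure the seal has snapped.

drive_tool --rows '[[[0,0,0.0005],0,0],[[0,0,0.0005],0,0],[[0,0,0],0,0],[[0,0,0],0,0],[[0,0,0],0,0]]'

```text
time_s: 11.57
position: [511.3, 175.3, 121.7]
eef_rot: [[-0.933, 0.359, 0.001], [0.359, 0.933, 0.002], [-0.001, 0.002, -1.0]]
wrist_force: [-11.9, -4.9, 37.9]
opening: 29.3
grasp_force: 40.0
```

A further 17 N moved it no lower, so it is home. Next I unload and lift straight up.

drive_tool --rows '[[[0,0,-0.001],0,0],[[0,0,-0.001],0,0],[[0,0,-0.0005],0,0],[[0,0,0],0,0],[[0,0,-0.001],0,0],[[0,0,-0.001],0,0],[[0,0,-0.001],0,0],[[0,0,0],0,0]]'

```text
time_s: 12.23
position: [510.6, 175.1, 125.1]
eef_rot: [[-0.933, 0.359, 0.0], [0.359, 0.933, -0.0], [-0.0, -0.0, -1.0]]
wrist_force: [0.5, -0.4, -1.8]
opening: 29.0
grasp_force: 40.0
```

drive_tool --rows '[[[0,0,-0.002],0,0],[[0,0,-0.003],0,0],[[0,0,-0.005],0,0],[[0,0,-0.006],0,0],[[0,0,-0.006],0,0],[[0,0,-0.006],0,0],[[0,0,-0.006],0,0],[[0,0,-0.006],0,0]]'

```text
time_s: 12.9
position: [510.6, 175.1, 165.8]
eef_rot: [[-0.933, 0.359, 0.0], [0.359, 0.933, 0.0], [-0.0, 0.0, -1.0]]
wrist_force: [0.3, 0.1, -1.6]
opening: 29.3
grasp_force: 40.0
```

drive_tool --rows '[[[0,0,-0.01],0,0],[[0,0,-0.01],0,0],[[0,0,-0.01],0,0],[[0,0,-0.01],0,0],[[0,0,-0.01],0,0],[[0,0,-0.006],0,0],[[0,0,-0.003],0,0],[[0,0,0],0,0]]'

```text
time_s: 13.57
position: [510.8, 175.2, 224.6]
eef_rot: [[-0.933, 0.359, 0.001], [0.359, 0.933, 0.001], [-0.0, 0.001, -1.0]]
wrist_force: [0.7, 0.1, -2.2]
opening: 29.1
grasp_force: 40.0
```

drive_tool --rows '[[[0,0,0],0,0],[[0,0,0],0,0],[[0,0,0],0,0],[[0,0,0],0,0],[[0,0,0],0,0],[[0,0,0],0,0],[[0,0,0],0,0],[[0,0,0],0,0]]'

```text
time_s: 14.23
position: [510.6, 175.1, 223.9]
eef_rot: [[-0.933, 0.359, -0.0], [0.359, 0.933, -0.0], [0.0, -0.0, -1.0]]
wrist_force: [0.0, -0.2, -1.3]
opening: 28.9
grasp_force: 40.0
```

Run:
```python
from h import *
s=ctrl.state();print(s['position'],np.abs(s['dq']).max())
o=[]
for n,c in [('side',(slice(120,230),slice(140,300))),('scene',(slice(80,190),slice(220,350)))]:
    im,w=cloud(n); o.append(cv2.resize(im[c],(400,300),interpolation=2))
    P=w[np.isfinite(w[...,2])]; P=P[np.hypot(P[:,0]-510,P[:,1]-175)<50]
    for a,b in [(106,122),(205,228)]:
        t=P[(P[:,2]>a)&(P[:,2]<b)]; print(n,len(t),(t.min(0)/2+t.max(0)/2).round(1),(t.max(0)-t.min(0)).round(1),np.median(t[:,2]))
cv2.imwrite('pics/c2.png',cv2.hconcat(o))
```

```text
[510.56217404 175.0797788  223.92681116] 0.002203431675486052
side 285 [508.4 175.2 112.1] [86.2 88.1 12.2] 112.42908833643784
side 385 [507.6 174.1 216. ] [93.2 97.2 21.9] 219.61923241296313
scene 301 [509.8 175.8 112.4] [89.2 86.2 12.8] 112.50546878397317
scene 363 [511.  175.9 216.4] [94.3 93.8 22.8] 220.26519808632221
```

View pics/c2.png

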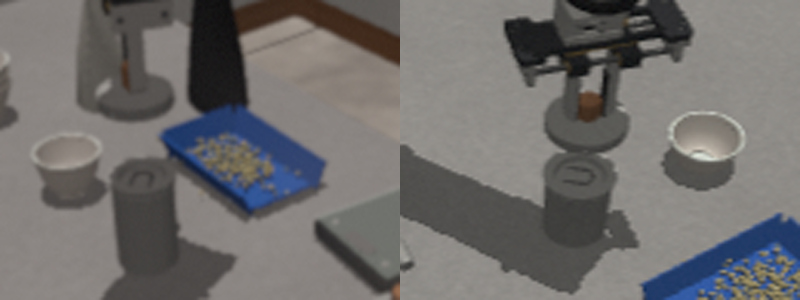

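The inner lid, with its bail showing, sits flush and level in the tin, and the outer lid hangs level about 102 mm above its place.

```bash
python3 -c "
from workcell import ctrl
print(ctrl.job_done())"
```

```text
the job is handed in; nothing more can be done
None
```

The job is handed in: the inner lid is pressed home in the tin, and the gripper is holding the outer lid level and still about 102 mm above its place (the hand-in returned no verdict).

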